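# Throw the guarded switch

## Robot

A 6-joint arm with a two-finger parallel gripper is mounted at the origin on a cart in front of the work surface, level with it; the furniture and walls round the work are solid. World frame = base frame: x ahead of the robot, y to its left, z up, the work surface at z = 0. Lengths are in mm, angles in rad, forces in N, time in s.
With the tool pointing down it reaches from about 300 to 775 mm from the base axis. Payload 14.6 kg.
Tool frame: the origin (TCP) lies midway between the tips of the shut fingers; the grasp point (between the pads) lies 19 mm behind it; z points along the fingers, y is the line along which they close (so a half turn about z gives the same grasp; the last joint's range is limited). The gripper opens to 94 mm and grips with 3 to 60 N. Pads are 16 mm wide; open, the fingers measure 119 mm over their backs; the gripper's body (75 mm by 177 mm) begins 78 mm behind the grasp point.
Start: joints at [-1.24, 0.3, 1.521, -0, 1.321, -0.067], TCP at [213.057, -507.046, 205.446] pointing down, gripper open.
Joint ranges: [-3.03, 3.03], [-0.79, 2.21], [0.23, 2.52], [-1.04, 4.18], [0, 3.07], [-2.55, 2.55]. Speed limits (rad/s): [2.22, 2.22, 2.57, 3.14, 3.14, 3.14].

## Interface

Orientations are given as [roll, pitch, yaw] about the fixed x, y, z axes, in that order (R = Rz(yaw) Ry(pitch) Rx(roll)).
In Python, from cell import manip, camera gives the robot as it stands.
- The arm moves only by the tool move_arm, never from a script. Its arguments are lists of equal length, an entry for each row: "dp": the shift along the world's x, y, z in mm, a list of three; "rotation": the turn, a rotation vector about the world's x, y, z in rad, a list of three; "hand": the opening, from 0 (shut) to 1 (fully open). A call has 1 to 10 rows; each row shifts and turns the commanded pose from where the row before left it; what a row does not reach is not made up. A row lasts 1/8 s, in which the tool goes at most 62.5 mm and 10.7 degrees, less where a joint would pass 70% of its speed; a pose out of reach is approached as far as the arm can. A call with a gripper value outside its range is refused whole. The fingers move at their own pace and stop on an object; "newtons" is the grip in N (left out, the last holds). Time passes only in rows, so rows that do not move let the fingers close. It gives the time, the measured TCP pose, the force, the opening and the grip force at its end, in the units of the state.
- manip.read_state(): the state, without advancing time (a new reading comes with each control period).
- camera(name): name is "side" or "top"; returns a dict with "image" (400x640x3 uint8, red, green, blue), "fx", "fy", "cx", "cy" (pixels), "R" (3x3) and "t" (3): a world point X has camera coordinates R X + t. Camera axes: x right, y down, z forward; pixel columns grow to the right and rows downward; lengths in mm; the calibration is good to about 2 mm. A picture is of the moment at which its call begins. There is no depth.
- manip.sign_off(): hands the job in; it is judged then, once.
The state is a dict: "clock": time; "joints": joint angles; "qd": joint speeds; "effort": joint torques, N m; "eef_pos": TCP position; "eef_rot": TCP orientation; "wrist_force": force on the tool from outside, world axes, zero at the start; "moment": the same for the moment, N m; "finger_gap": finger opening in mm; "finger_force": force on a finger pad.
Only numpy, scipy, OpenCV 4.12 (cv2) and the standard library are available. Lean on these libraries where they do the work, as an engineer would, in place of code of your own. Each camera call takes 0.05 s, during which the arm holds its last target. There are 200 camera calls.

## Task

On the small switch box, lift the hinged guard with the outside of a finger, sweep the toggle underneath it fully over to its other side while the guard rides on the finger, then draw back and let the guard drop shut. Do it gently and by touch alone: pinch or lift nothing, force neither guard nor toggle, and leave the bare toggle beside it, the vial and the bottle as they are.

Things in the scene. Friction and masses are not known exactly. Their poses are not given: they have to be found in the camera images.
- console: Switch box: white with a grey top, 136 mm front to back (x), 150 mm wide (y), fixed to the worktop. Origin at the centre of its underside; x runs from its front (the side with vent slots and a small unlit lamp, turned to the left) to its back, y to the left as seen from the front, z up. Top panel 50 mm up (52 mm on the black plate round the guarded toggle). Nothing stands on the panel in front of the guard.
- guard_hinge (a point): The middle of the guard's hinge line, which runs along the box's y, 6 mm behind the box's centre (+x), 28 mm to its right (-y) and 28 mm above the top panel. Fixed to the box.
- guard_lip (a point): Middle of the front edge (lip) of the guard, underside; swings with the guard, 56 mm from the hinge line. The lip is 60 mm wide and 4 mm thick. Shut, it stands 32 mm above the top panel and 18 mm behind the box's front face, and reaches 8 mm forward of the toggle's front; the space under it is open to the front and both sides.
- guard (a joint): Angle of the guard, rad: 0 shut, growing as the lip rises, stop at 1.4. It swings freely and always falls shut of its own weight (50 g). A grey plastic flap: flat roof 60 mm wide, 3 mm thick, rising forward from the hinge at 0.08 rad when shut, with ears 8 mm deep under its sides for the 18 mm next to the hinge.
- toggle_tip (a point): The tip of the guarded toggle, a steel bat 26 mm long and 8 mm thick under the guard, near the lip; it pivots 38 mm in front of the box's centre (-x), 28 mm to its right (-y), 4 mm above the top panel, and swings sideways, along the hinge line.
- toggle (a joint): Angle of the guarded toggle, rad: 0 leans 0.4 rad to the box's left (+y, off), 0.8 leans 0.4 rad to its right (-y, on). It has no spring: it turns stiffly (about 1 N at the tip) and stays where it is left, so push it to its stop. It may start at up to 0.12.
- bare_tip (a point): The tip of the other toggle, a bare steel bat 18 mm long without a guard, 73 mm to the left of the guarded one (seen from the front); its lean varies and stays where it is put.
- vial: A loose small vial with a black cap, 25 mm across and 50 mm tall, standing beside the box. Origin at the centre of its underside.
- bottle: A loose small bottle with an orange cap, 45 mm across and 93 mm tall, standing on the other side of the box. Origin at the centre of its underside.
Things that resemble listed ones, but are neither listed nor needed, are in the scene too. Of the things that look like the console, the larger one is meant.

How it is judged:
By the outcome, as a careful person would: the job done as asked, in the order asked, and still so for the second after the job is handed in, with the robot touching nothing.
It also fails if it takes over 32 s, if anything falls off the work surface, if the arm or the gripper's body presses on something with over 40 N, if the wrist force passes 120 N, or if a joint passes its speed limit or range.

## Working session

There is one attempt and no reset: what is moved stays moved. The work goes in short steps, Python scripts to look and compute and a tool call to move; the robot and the scene stay as the last step left them, time stands still between calls to the robot, and variables do not carry over. Pictures are saved under pics/ and viewed, at most 10 in all, crops included, and the job is handed in when it is done.

Besides the shell and the picture viewer there is one more tool, called after ">>>" in YAML: its name, and indented under it one key for each argument. move_arm: Moves the arm, as the interface text tells. Its arguments: {"type":"object","properties":{"dp":{"type":"array","items":{"type":"array","items":{"type":"number"}}},"rotation":{"type":"array","items":{"type":"array","items":{"type":"number"}}},"hand":{"type":"array","items":{"type":"number"}},"newtons":{"type":"number"}},"required":["dp","rotation","hand"]}

```bash
mkdir -p pics; ls
python3 - <<'E'
from cell import manip, camera
import cv2,pickle
for n in("side","top"):
    c=camera(n); pickle.dump(c,open(n+".pkl","wb")); cv2.imwrite(f"pics/{n}0.png",c["image"][:,:,::-1])
    print(n,c["fx"],c["cx"],c["cy"],c["R"],c["t"])
print(manip.read_state())
E
```

```text
pics
side 412.5756699268156 318.5548390318336 201.67015070750003 [[-0.86120497 -0.50825672 -0.00105202]
 [-0.30612146  0.5203512  -0.79719777]
 [ 0.40572854 -0.68622864 -0.60371733]] [541.11036376  94.65019194 840.99846605]
top 435.9681489236439 320.1676820036113 203.7971750995392 [[-0.003275   -0.99998518 -0.0043487 ]
 [-0.99427545  0.00372067 -0.10678238]
 [ 0.10679698  0.00397409 -0.99427291]] [246.67407553 495.70511015 859.6080194 ]
{'clock': 0.1, 'joints': array([-1.23956510e+00,  3.00431981e-01,  1.52152039e+00,  2.55917419e-05,
        1.32069905e+00, -6.65969751e-02]), 'qd': array([-0.00130188, -0.00203535, -0.00092858,  0.00073117,  0.00200483,
        0.001062  ]), 'effort': array([ 1.82989454e-03, -5.32645261e+01, -3.53281188e+01,  7.10114487e-02,
        2.34947907e-02, -6.10089728e-05]), 'eef_pos': array([ 213.00739358, -506.82143318,  204.93346084]), 'eef_rot': array([-3.14053788e+00, -9.51925595e-05,  3.97821800e-01]), 'wrist_force': array([ 0.65165035, -0.56358679, -1.16567111]), 'moment': array([-3.48420344e-05,  3.55871349e-02,  4.12848275e-03]), 'finger_force': 0.0, 'finger_gap': 93.70801817636237}
```

View pics/side0.png

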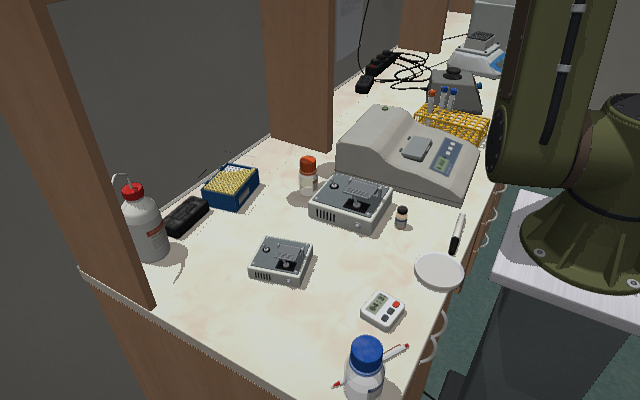

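View pics/top0.png

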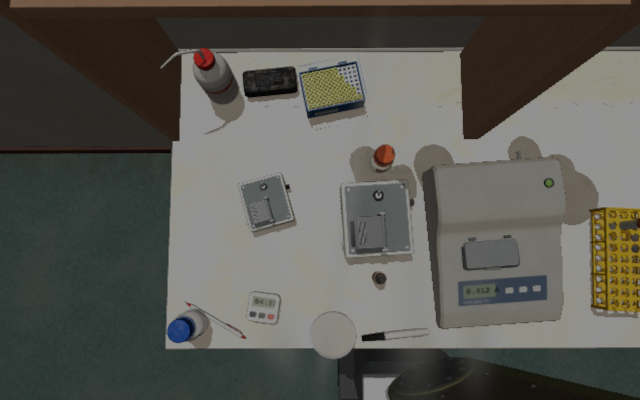

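The big box sits at top-view px (377,218) and side-view px (350,205). The smaller look-alike is at (267,203) top and (281,260) side. The larger one is the one meant, and its front with the slots faces image left (+y). I'll confirm with a crop and measure it.

```bash
cat > h.py <<'E'
import numpy as np,cv2,pickle
def ray(c,u,v,z):
    d=c["R"].T@np.array([(u-c["cx"])/c["fx"],(v-c["cy"])/c["fy"],1]); o=-c["R"].T@c["t"]
    return o+d*(z-o[2])/d[2]
def proj(c,P):
    q=np.atleast_2d(P)@c["R"].T+c["t"]; return np.c_[c["fx"]*q[:,0]/q[:,2]+c["cx"],c["fy"]*q[:,1]/q[:,2]+c["cy"]]
def box2w(c0,th,p):  # box axes: x->world -y rotated by th
    a=th-np.pi/2; R=np.array([[np.cos(a),-np.sin(a),0],[np.sin(a),np.cos(a),0],[0,0,1]])
    return np.asarray(p)@R.T+[c0[0],c0[1],0]
E
python3 - <<'E'
from h import *
T=pickle.load(open("top.pkl","rb"));S=pickle.load(open("side.pkl","rb"))
im=T["image"]; hsv=cv2.cvtColor(im,cv2.COLOR_RGB2HSV)
for p in[(360,200),(344,215),(375,182),(350,270),(370,190),(325,220),(345,255),(376,257),(412,220)]: print(p,im[p[1],p[0]],end=";")
roi=np.zeros(im.shape[:2],np.uint8); roi[172:268,330:418]=1
m=((im.astype(int).max(2)<165)&(roi>0)).astype(np.uint8)
cs,_=cv2.findContours(m,0,2)
c=max(cs,key=cv2.contourArea); r=cv2.minAreaRect(c);b=cv2.boxPoints(r);print("\n",r)
W=np.array([ray(T,u,v,50) for u,v in b]);print(W.round(1),np.linalg.norm(W-np.roll(W,1,0),axis=1).round(1),W.mean(0))
a=cv2.resize(im[165:285,325:435],None,fx=5,fy=5,interpolation=cv2.INTER_CUBIC)
s=cv2.resize(S["image"][150:250,290:420],None,fx=5,fy=5,interpolation=cv2.INTER_CUBIC)
cv2.imwrite("pics/c1.png",a[:,:,::-1]);cv2.imwrite("pics/c2.png",s[:,:,::-1])
E
```

```text
(360, 200) [89 95 92];(344, 215) [141 141 135];(375, 182) [132 131 125];(350, 270) [146 146 140];(370, 190) [85 91 90];(325, 220) [147 147 144];(345, 255) [104 103  97];(376, 257) [99 94 83];(412, 220) [140 140 133];
 ((373.5, 219.5), (95.0, 87.0), 90.0)
[[557.9 225.   50. ]
 [557.2  51.5  50. ]
 [369.5  56.5  50. ]
 [370.1 226.1  50. ]] [187.8 173.5 187.7 169.5] [463.65730807 139.77711678  50.        ]
```

View pics/c1.png

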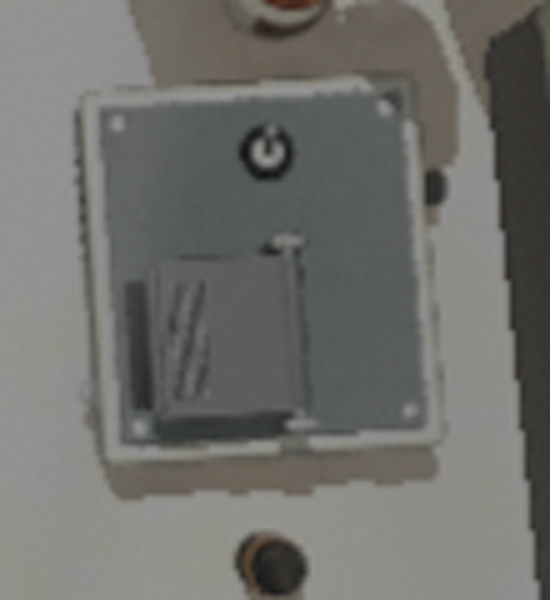

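View pics/c2.png

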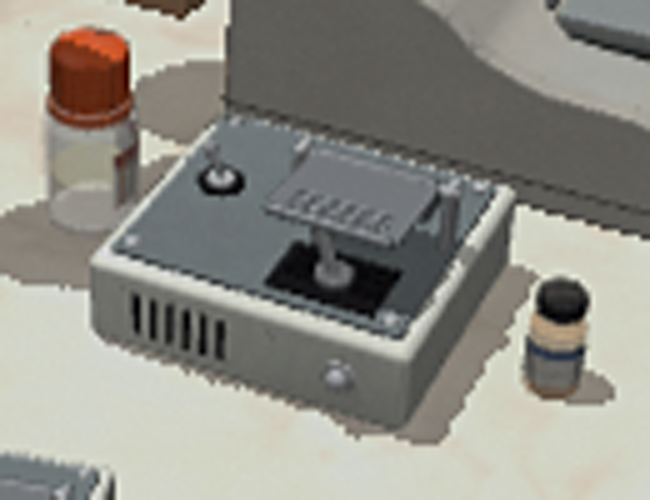

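The crops confirm the larger box: slots and lamp at the front, guard on the robot side, toggle leaning to +x. The four panel screws are at crop pixels (117,123), (386,110), (410,410) and (140,428). In the side crop, three show at (130,241), (390,317) and (483,187).

Run:
```python
from h import *
T=pickle.load(open("top.pkl","rb"));S=pickle.load(open("side.pkl","rb"))
f=lambda p,o:((np.array(p)+.5)/5-.5+o)
t=[ray(T,*f(p,(325,165)),51) for p in[(117,123),(386,110),(410,410),(140,428)]]
t=np.array(t);print(t.round(1))
s=np.array([ray(S,*f(p,(290,150)),51) for p in[(130,241),(390,317),(483,187)]]);print(s.round(1),"ctr side",(s[0]+s[2])/2)
c=t.mean(0);print(c)
d=(t[0]-t[3])+(t[1]-t[2]); e=(t[0]-t[1])+(t[3]-t[2]) # box +y ; box -x
print(np.arctan2(d[1],d[0]),np.arctan2(-e[0],e[1]),np.linalg.norm(d)/2,np.linalg.norm(e)/2)
ds=s[0]-s[1];es=s[1]-s[2];print("side th",np.arctan2(ds[1],ds[0]),np.arctan2(-es[0],es[1]),np.linalg.norm(ds),np.linalg.norm(es))
th=np.arctan2((d+0)[1],d[0]);
print("rim",[ray(T,*f(p,(325,165)),50).round(1) for p in[(80,93),(105,460),(440,440)]])
c0=((c+(s[0]+s[2])/2)/2)[:2]
pts=dict(lip=(-50,-28,82),lipL=(-50,2,84),lipR=(-50,-58,84),togpiv=(-38,-28,54),bare=(-38,45,52),fl=(-68,75,50),fr=(-68,-75,50),br=(68,-75,50))
for th in(th,):
  for k,p in pts.items():
    w=box2w(c0,th,p);print(k,w.round(1),"topcrop",((proj(T,w)[0]-(325,165))*5).round(),"sidecrop",((proj(S,w)[0]-(290,150))*5).round())
print(c0,th)
```

```text
[[522.9 189.5  51. ]
 [527.7  82.6  51. ]
 [409.1  76.   51. ]
 [402.5 181.7  51. ]]
[[524.4 188.6  51. ]
 [404.9 179.4  51. ]
 [408.7  73.4  51. ]] ctr side [466.53458433 131.01819053  51.        ]
[465.57680452 132.46778368  51.        ]
0.06018923020448371 0.053831673224032255 119.7316082063863 106.41737137894829
side th 0.07730713328821212 0.03601785528036771 119.84810579892411 106.00788050186972
rim [array([535.2, 204. ,  50. ]), array([390.1, 195.5,  50. ]), array([397.4,  64.4,  50. ])]
lip [435.1 180.   82. ] topcrop [147. 339.] sidecrop [326. 233.]
lipL [465.  181.8  84. ] topcrop [142. 260.] sidecrop [259. 210.]
lipR [405.2 178.2  84. ] topcrop [153. 419.] sidecrop [394. 249.]
togpiv [435.8 168.   54. ] topcrop [173. 340.] sidecrop [333. 272.]
bare [508.7 172.4  52. ] topcrop [159. 156.] sidecrop [178. 229.]
fl [536.8 204.1  50. ] topcrop [78. 87.] sidecrop [ 85. 251.]
fr [387.1 195.1  50. ] topcrop [104. 466.] sidecrop [411. 352.]
br [395.3  59.4  50. ] topcrop [451. 444.] sidecrop [521. 180.]
[466.05569443 131.74298711] 0.06018923020448371
```

Both views agree: centre (466,132), yaw 0.057, and the screw spacing is consistent. I'll close the fingers, rise and come over, turning the tool.

>>> move_arm:
  dp:
    - [15,25,12]
    - [20,30,12]
    - [20,30,12]
    - [20,30,12]
    - [20,30,12]
    - [20,30,12]
    - [20,30,12]
    - [20,30,10]
    - [20,30,0]
    - [20,30,0]
  rotation:
    - [0,0,0.12]
    - [0,0,0.12]
    - [0,0,0.12]
    - [0,0,0.12]
    - [0,0,0.12]
    - [0,0,0.12]
    - [0,0,0.12]
    - [0,0,0.13]
    - [0,0,0.13]
    - [0,0,0.13]
  hand: [0,0,0,0,0,0,0,0,0,0]
  newtons: 5

```text
clock: 1.35
eef_pos: [408.5, -211.0, 299.3]
eef_rot: [-3.141, -0.0, 1.632]
wrist_force: [0.7, -0.1, 0.5]
finger_gap: 1.0
finger_force: 0.0
```

>>> move_arm:
  dp:
    - [6,46,0]
    - [6,46,0]
    - [6,46,0]
    - [6,46,0]
    - [6,46,0]
    - [5,46,0]
    - [5,46,0]
    - [5,46,0]
    - [5,46,0]
    - [5,46,0]
  rotation:
    - [-0.078,-0.0045,0]
    - [-0.078,-0.0045,0]
    - [-0.078,-0.0045,0]
    - [-0.078,-0.0045,0]
    - [-0.078,-0.0045,0]
    - [-0.078,-0.0045,0]
    - [-0.078,-0.0045,0]
    - [-0.078,-0.0045,0]
    - [-0.078,-0.0045,0]
    - [-0.078,-0.0045,0]
  hand: [0,0,0,0,0,0,0,0,0,0]

```text
clock: 2.6
eef_pos: [462.9, 249.6, 299.2]
eef_rot: [3.141, 0.784, 1.628]
wrist_force: [0.9, -0.4, 0.8]
finger_gap: 0.4
finger_force: 0.0
```

Run:
```python
from cell import manip
s=manip.read_state();print(s["joints"],s["eef_pos"],s["eef_rot"],s["qd"])
```

```text
[ 0.71455696  0.47396384  1.24787238 -0.63145921  1.89603956  0.59891324] [462.89806888 249.59883228 299.24439935] [3.14069374 0.78404587 1.62760181] [ 0.58970719  0.89362833 -0.99055073 -0.32862414  0.74776073  0.29417375]
```

>>> move_arm:
  dp:
    - [0,-1,-35]
    - [0,-1,-40]
    - [0,-1,-40]
    - [0,-1,-40]
    - [0,0,-35]
    - [0,0,0]
    - [0,0,0]
  rotation:
    - [0,0,0]
    - [0,0,0]
    - [0,0,0]
    - [0,0,0]
    - [0,0,0]
    - [0,0,0]
    - [0,0,0]
  hand: [0,0,0,0,0,0,0]

```text
clock: 3.48
eef_pos: [463.5, 244.3, 110.7]
eef_rot: [3.139, 0.781, 1.626]
wrist_force: [0.2, -0.9, 0.5]
finger_gap: 0.8
finger_force: 0.0
```

Run:
```python
from cell import manip,camera
from h import *
s=manip.read_state();print(s["eef_pos"],s["wrist_force"])
T=camera("top");S=camera("side")
for n,c in(("T",T),("S",S)):print(n,(proj(c,s["eef_pos"])[0]))
a=cv2.resize(S["image"][110:260,250:450],None,fx=3.5,fy=3.5,interpolation=2);cv2.imwrite("pics/d1.png",a[:,:,::-1])
```

```text
[463.46195182 244.29729449 110.74921467] [ 0.21799008 -0.85990556  0.54296947]
T [320.375294   216.86550737]
S [327.74192389 197.31136558]
```

View pics/d1.png

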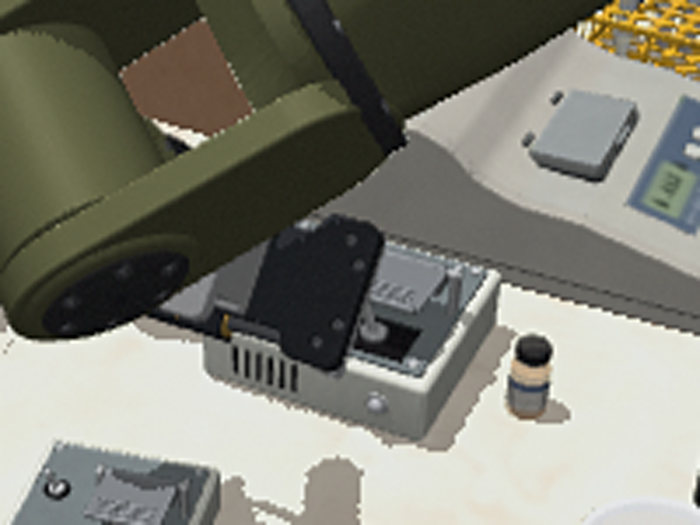

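The side crop shows the gripper hovering in front of the box, with its body at (320,300) hiding the fingers. The guard and toggle at (405,290) and (375,325) are clear. Next I'll go down in front of the guard's left half.

>>> move_arm:
  dp:
    - [0,-6,-15]
    - [1,-8,-15]
    - [1,-10,-11]
    - [0,-10,-4]
    - [0,-3,0]
    - [0,0,0]
    - [0,0,0]
  rotation:
    - [0,0,0]
    - [0,0,0]
    - [0,0,0]
    - [0,0,0]
    - [0,0,0]
    - [0,0,0]
    - [0,0,0]
  hand: [0,0,0,0,0,0,0]

```text
clock: 4.45
eef_pos: [465.2, 207.3, 64.8]
eef_rot: [3.14, 0.781, 1.627]
wrist_force: [-0.2, -0.9, -0.7]
finger_gap: 0.4
finger_force: 0.0
```

Run:
```python
from cell import manip,camera
from h import *
s=manip.read_state();print(s["eef_pos"],s["wrist_force"])
T=camera("top");S=camera("side");pickle.dump(T,open("top1.pkl","wb"))
p=proj(T,s["eef_pos"])[0];print((p-(290,150))*4.5)
a=cv2.resize(T["image"][150:280,290:440],None,fx=4.5,fy=4.5,interpolation=2);cv2.imwrite("pics/d2.png",a[:,:,::-1])
```

```text
[465.21202918 207.25929871  64.78494719] [-0.15939888 -0.87996605 -0.72423532]
[223.00813572 304.74381887]
```

View pics/d2.png

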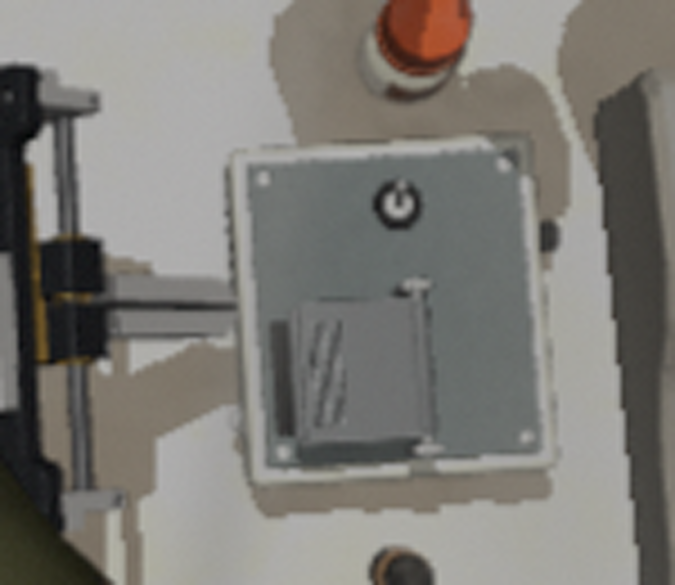

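Top view: the finger tips are at (235,305), with edge rows 278–337. The guard's left lip corner is at about (300,300), so the overlap is about 15 mm. That leaves little clearance to the toggle, so I'll shift 4 mm to +x and then ease in under the lip.

>>> move_arm:
  dp:
    - [4,0,0]
    - [0,-5,0]
    - [0,-5,0]
    - [1,-5,0]
    - [0,-5,0]
    - [0,-4,1]
    - [0,-4,1]
    - [0,0,0]
  rotation:
    - [0,0,0]
    - [0,0,0]
    - [0,0,0]
    - [0,0,0]
    - [0,0,0]
    - [0,0,0]
    - [0,0,0]
    - [0,0,0]
  hand: [0,0,0,0,0,0,0,0]

```text
clock: 5.55
eef_pos: [470.1, 178.7, 66.6]
eef_rot: [3.141, 0.781, 1.627]
wrist_force: [0.8, 0.1, -0.0]
finger_gap: 0.6
finger_force: 0.0
```

>>> move_arm:
  dp:
    - [0,-3,1]
    - [0,-3,1]
    - [1,-3,1]
    - [0,-2,0]
    - [0,0,0]
    - [0,0,0]
  rotation:
    - [0,0,0]
    - [0,0,0]
    - [0,0,0]
    - [0,0,0]
    - [0,0,0]
    - [0,0,0]
  hand: [0,0,0,0,0,0]

```text
clock: 6.3
eef_pos: [471.0, 167.9, 69.4]
eef_rot: [3.141, 0.781, 1.628]
wrist_force: [0.5, -0.6, -1.5]
finger_gap: 0.6
finger_force: 0.1
```

Run:
```python
from cell import manip,camera
from h import *
s=manip.read_state();print(s["eef_pos"],s["wrist_force"])
T=camera("top");S=camera("side")
a=cv2.resize(T["image"][165:265,310:430],None,fx=5,fy=5,interpolation=2)
b=cv2.resize(S["image"][165:225,300:420],None,fx=5,fy=5,interpolation=2)
a=np.vstack([a[50:350],b]);cv2.imwrite("pics/d3.png",a[:,:,::-1])
```

```text
[471.01915417 167.91538667  69.39526456] [ 0.46591544 -0.6045876  -1.47404174]
```

View pics/d3.png

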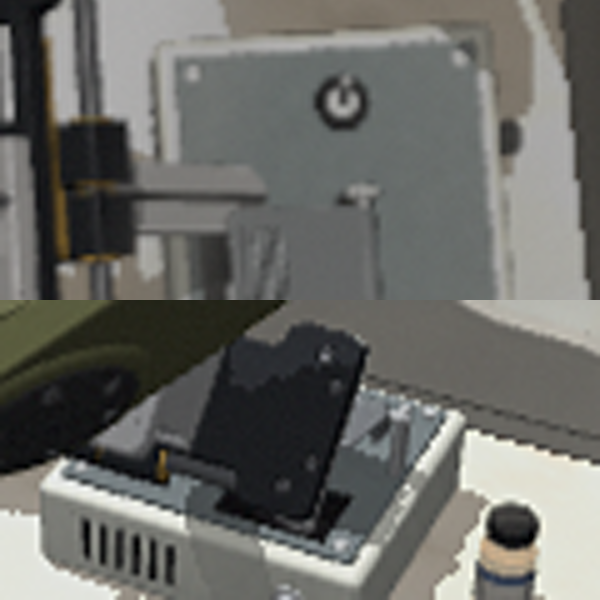

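Top: the guard's edge (row about 205) overlies the finger, whose rows are 165–232. The guard is riding on it with about 10 mm overlap, and the bare toggle at (342,100) is untouched. I'll raise a little more, then sweep to −x.

>>> move_arm:
  dp:
    - [0,-1,1.5]
    - [0,-1,1.5]
    - [-2,0,0]
    - [-2,0,0]
    - [-2,0,0]
    - [-2,-0.5,0]
    - [-2,0,0]
    - [-2,0,0]
    - [0,0,0]
  rotation:
    - [0,0,0]
    - [0,0,0]
    - [0,0,0]
    - [0,0,0]
    - [0,0,0]
    - [0,0,0]
    - [0,0,0]
    - [0,0,0]
    - [0,0,0]
  hand: [0,0,0,0,0,0,0,0,0]

```text
clock: 7.52
eef_pos: [458.9, 165.5, 72.4]
eef_rot: [3.141, 0.781, 1.628]
wrist_force: [0.2, -0.4, -0.1]
finger_gap: 0.6
finger_force: 0.1
```

>>> move_arm:
  dp:
    - [-1.5,0,0]
    - [-1.5,-0.5,0]
    - [-1.5,0,0]
    - [-1.5,0,0]
    - [0,0,0]
  rotation:
    - [0,0,0]
    - [0,0,0]
    - [0,0,0]
    - [0,0,0]
    - [0,0,0]
  hand: [0,0,0,0,0]

```text
clock: 8.15
eef_pos: [453.4, 165.1, 73.1]
eef_rot: [3.139, 0.781, 1.627]
wrist_force: [1.4, 2.4, 7.1]
finger_gap: 0.4
finger_force: 3.1
```

Run:
```python
from cell import manip,camera
from h import *
for i in range(3):
    S=camera("side");s=manip.read_state();print(s["clock"],s["eef_pos"],s["wrist_force"],s["moment"],s["finger_force"],s["finger_gap"])
T=camera("top")
a=cv2.resize(T["image"][165:265,310:430],None,fx=5,fy=5,interpolation=2)
b=cv2.resize(S["image"][165:225,300:420],None,fx=5,fy=5,interpolation=2)
a=np.vstack([a[110:400],b]);cv2.imwrite("pics/d4.png",a[:,:,::-1])
```

```text
8.2 [453.39285972 165.08651092  73.14098251] [1.47098034 2.56832882 7.49412871] [-0.34833633 -0.33999567  0.2893986 ] 3.169036162107659 0.2237939380640614
8.25 [453.41828174 165.10654606  73.14301082] [1.71159847 2.54731187 7.0786676 ] [-0.42265522 -0.29572885  0.28700125] 3.1752769610466203 0.5498719709081562
8.3 [453.41784626 165.08788658  73.15783271] [2.250232   1.53665253 6.79849324] [-0.34359102 -0.37451991  0.29745456] 3.1775165300496155 0.34867341537820895
```

View pics/d4.png

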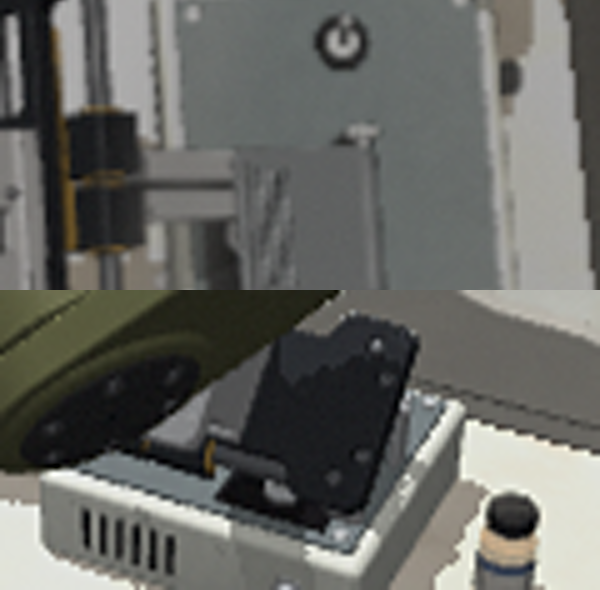

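The force (about 2, 2.4 and 7 N, mostly along the bat's lean) says the finger's end caught the toggle tip end-on. I'm not deep or low enough. I'll back off sideways, go lower and deeper with the guard still riding, and sweep again.

>>> move_arm:
  dp:
    - [0,0,1]
    - [3,0,1]
    - [5,0,0]
    - [5,0,0]
    - [4,0,0]
    - [0,-2,-3]
    - [0,-2,-3]
    - [0,-1,-2]
    - [0,0,0]
    - [0,0,0]
  rotation:
    - [0,0,0]
    - [0,0,0]
    - [0,0,0]
    - [0,0,0]
    - [0,0,0]
    - [0,0,0]
    - [0,0,0]
    - [0,0,0]
    - [0,0,0]
    - [0,0,0]
  hand: [0,0,0,0,0,0,0,0,0,0]

```text
clock: 9.6
eef_pos: [470.1, 160.0, 66.5]
eef_rot: [3.141, 0.781, 1.627]
wrist_force: [-0.2, 0.3, 0.1]
finger_gap: 0.5
finger_force: 0.1
```

Run:
```python
from cell import manip
s=manip.read_state();print(s["eef_pos"],s["wrist_force"],s["moment"],s["finger_force"])
```

```text
[470.06330741 159.9758381   66.48640996] [-0.2376835   0.26329789  0.1367173 ] [ 0.33401079 -0.0602013  -0.03328116] 0.09595929645001888
```

>>> move_arm:
  dp:
    - [0,0,-2]
    - [-3,0,0]
    - [-3,0,0]
    - [-2,-0.5,0]
    - [-2,0,0]
    - [-1,0,0]
    - [0,0,0]
  rotation:
    - [0,0,0]
    - [0,0,0]
    - [0,0,0]
    - [0,0,0]
    - [0,0,0]
    - [0,0,0]
    - [0,0,0]
  hand: [0,0,0,0,0,0,0]

```text
clock: 10.48
eef_pos: [459.0, 159.5, 64.4]
eef_rot: [3.141, 0.781, 1.628]
wrist_force: [-0.3, 0.5, -0.8]
finger_gap: 0.3
finger_force: 0.1
```

Run:
```python
from cell import manip
s=manip.read_state();print(s["eef_pos"],s["wrist_force"],s["moment"],s["finger_force"])
```

```text
[458.99708941 159.45391063  64.43918699] [-0.25552566  0.53505847 -0.76648847] [ 0.338754   -0.01363152  0.05762307] 0.12031783699057996
```

>>> move_arm:
  dp:
    - [-1,0,0]
    - [-1,0,0]
    - [0,0,0]
  rotation:
    - [0,0,0]
    - [0,0,0]
    - [0,0,0]
  hand: [0,0,0]

```text
clock: 10.85
eef_pos: [457.0, 159.5, 64.4]
eef_rot: [3.141, 0.781, 1.628]
wrist_force: [0.3, 0.6, -0.3]
finger_gap: 0.3
finger_force: 0.1
```

>>> move_arm:
  dp:
    - [-1,0,0]
    - [-1,0,0]
    - [0,0,0]
  rotation:
    - [0,0,0]
    - [0,0,0]
    - [0,0,0]
  hand: [0,0,0]

```text
clock: 11.22
eef_pos: [455.1, 159.5, 64.5]
eef_rot: [3.141, 0.781, 1.627]
wrist_force: [1.2, -0.0, 0.3]
finger_gap: 0.5
finger_force: 0.6
```

There's light side contact now (about 1 N in x). Carry on.

>>> move_arm:
  dp:
    - [-1,0,0]
    - [-1,0,0]
    - [-1,0,0]
    - [0,0,0]
  rotation:
    - [0,0,0]
    - [0,0,0]
    - [0,0,0]
    - [0,0,0]
  hand: [0,0,0,0]

```text
clock: 11.72
eef_pos: [451.9, 159.4, 64.4]
eef_rot: [3.141, 0.781, 1.628]
wrist_force: [0.7, -0.2, 1.0]
finger_gap: 0.4
finger_force: 0.5
```

>>> move_arm:
  dp:
    - [-1,0,0]
    - [-1,0,0]
    - [-1,0,0]
    - [0,0,0]
  rotation:
    - [0,0,0]
    - [0,0,0]
    - [0,0,0]
    - [0,0,0]
  hand: [0,0,0,0]

```text
clock: 12.22
eef_pos: [449.0, 159.5, 64.5]
eef_rot: [3.141, 0.781, 1.628]
wrist_force: [1.1, -0.0, 0.4]
finger_gap: 0.5
finger_force: 0.6
```

>>> move_arm:
  dp:
    - [-1,0,0]
    - [-1,0,0]
    - [0,0,0]
  rotation:
    - [0,0,0]
    - [0,0,0]
    - [0,0,0]
  hand: [0,0,0]

```text
clock: 12.6
eef_pos: [446.9, 159.5, 64.4]
eef_rot: [3.141, 0.781, 1.628]
wrist_force: [1.2, -0.1, 0.0]
finger_gap: 0.6
finger_force: 0.6
```

>>> move_arm:
  dp:
    - [-1,0,0]
    - [-1,0,0]
    - [0,0,0]
  rotation:
    - [0,0,0]
    - [0,0,0]
    - [0,0,0]
  hand: [0,0,0]

```text
clock: 12.98
eef_pos: [446.2, 159.7, 64.7]
eef_rot: [3.137, 0.78, 1.626]
wrist_force: [9.7, -1.6, -2.2]
finger_gap: 0.8
finger_force: 4.2
```

The force rose sharply to about 10 N in x: the toggle is at its stop. I'll ease off sideways and then draw straight back.

>>> move_arm:
  dp:
    - [2,0,0]
    - [3,0,0]
    - [0,3,0]
    - [0,6,0]
    - [0,8,0]
    - [0,8,0]
    - [0,10,0]
    - [0,12,0]
    - [0,15,0]
    - [0,20,5]
  rotation:
    - [0,0,0]
    - [0,0,0]
    - [0,0,0]
    - [0,0,0]
    - [0,0,0]
    - [0,0,0]
    - [0,0,0]
    - [0,0,0]
    - [0,0,0]
    - [0,0,0]
  hand: [0,0,0,0,0,0,0,0,0,0]

```text
clock: 14.22
eef_pos: [449.9, 242.4, 69.3]
eef_rot: [-3.141, 0.782, 1.628]
wrist_force: [-0.9, -0.2, 1.0]
finger_gap: 0.6
finger_force: 0.0
```

>>> move_arm:
  dp:
    - [0,20,20]
    - [0,20,30]
    - [0,20,40]
    - [15,20,40]
    - [30,20,40]
    - [30,20,20]
    - [30,10,0]
    - [0,0,0]
  rotation:
    - [0,0,0]
    - [0,0,0]
    - [0,0,0]
    - [0,0,0]
    - [0,0,0]
    - [0,0,0]
    - [0,0,0]
    - [0,0,0]
  hand: [0,0,0,0,0,0,0,0]

```text
clock: 15.22
eef_pos: [555.8, 372.0, 257.6]
eef_rot: [-3.14, 0.782, 1.628]
wrist_force: [-0.9, 0.4, -0.3]
finger_gap: 0.4
finger_force: 0.0
```

Run:
```python
from cell import manip,camera
from h import *
s=manip.read_state();print(s["clock"],s["eef_pos"],s["wrist_force"])
T=camera("top");S=camera("side");S0=pickle.load(open("side.pkl","rb"))
a=cv2.resize(T["image"][165:285,325:435],None,fx=3,fy=3,interpolation=2)
b=[cv2.resize(c["image"][165:225,310:410],None,fx=4,fy=4,interpolation=2) for c in(S0,S)]
o=np.zeros((480,730,3),np.uint8);o[:360,:330]=a;o[:240,330:]=b[0];o[240:,330:]=b[1]
cv2.imwrite("pics/e1.png",o[:,:,::-1])
```

```text
15.225 [555.84502295 371.95344386 257.55613157] [-0.86795798  0.38431751 -0.28868692]
```

View pics/e1.png

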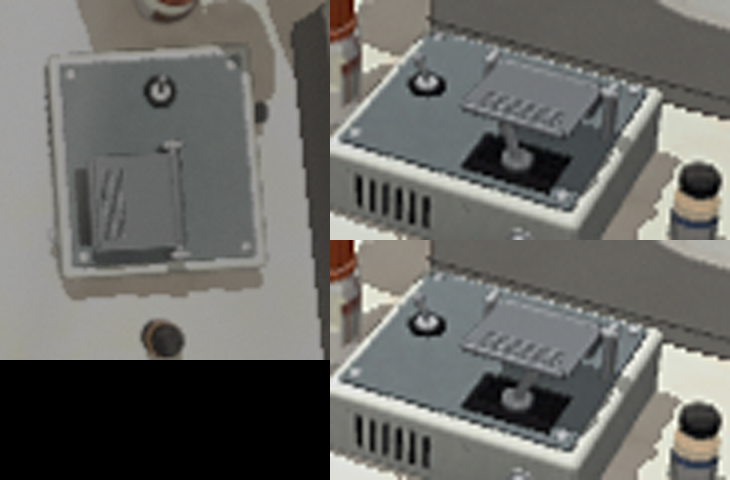

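The guard is shut, and the bare toggle, vial and bottle are unchanged. The toggle now leans right: base (517,395), visible top about (530,372). I'll check that angle numerically against the 0.4 rad stop.

Run:
```python
from h import *
S=pickle.load(open("side.pkl","rb"))
for l in(.4,.28,-.2,-.3,-.4):
    P=[box2w((466,132),.057,(-38,-28+r*np.sin(l),54+r*np.cos(l))) for r in(5,18,24)]
    q=(proj(S,np.array(P))-(310,165))*4+(330,240); print(l,q.round(0).tolist())
from cell import camera
S1=camera("side")["image"]
a=[cv2.resize(i[190:212,425-310+310-5-0-0-0-0-0-0-0-0-0-0-0-0-0-0-0-0-0-0-0-0-0-0-0-0-0-0-85:375],None,fx=14,fy=14,interpolation=2) for i in(S["image"],S1)]
o=np.vstack(a);print(o.shape);cv2.imwrite("pics/e2.png",o[:,:,::-1])
```

```text
0.4 [[513.0, 390.0], [506.0, 369.0], [502.0, 359.0]]
0.28 [[514.0, 390.0], [509.0, 369.0], [507.0, 359.0]]
-0.2 [[518.0, 391.0], [524.0, 373.0], [527.0, 364.0]]
-0.3 [[519.0, 391.0], [527.0, 374.0], [531.0, 366.0]]
-0.4 [[520.0, 392.0], [530.0, 376.0], [535.0, 369.0]]
(616, 560, 3)
```

View pics/e2.png

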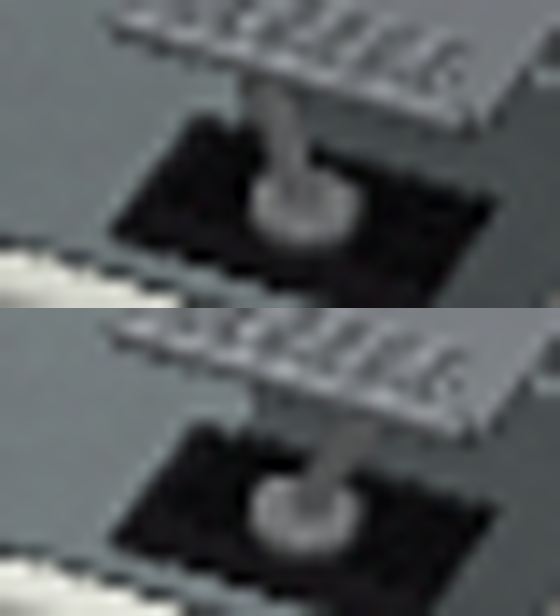

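After the sweep the bat runs from (315,490) to (360,435), a slope of about 0.8. The model gives 0.65 at full −0.4 lean and 0.48 at −0.3, so the toggle is at its stop. Handing in.

```bash
python3 -c "
from cell import manip
print(manip.sign_off())"
```

```text
the job is handed in; nothing more can be done
None
```

The toggle is swept fully over to its stop, the guard has dropped shut and the arm is clear, handed in at about 15 s; the first sweep caught the toggle tip end-on (about 7 N), so I backed off and swept again, ending at about 10 N against the stop.

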